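# Dim the blue-light viewer and hold its amber hood open for colony picking

### The arm

A 6-joint arm with a two-finger parallel gripper is mounted at the origin on the work surface; the furniture and walls round the work are solid. World frame = base frame: x ahead of the robot, y to its left, z up, the work surface at z = 0. Lengths are in m, angles in rad, forces in N, time in s.
With the tool pointing down it reaches from about 0.275 to 0.875 m from the base axis. Payload 12.5 kg.
Tool frame: the origin (TCP) lies at the very end of the fingers, on their centre line; the grasp point (between the pads) lies 19 mm behind it; z points along the fingers, y is the line along which they close (so a half turn about z gives the same grasp; the last joint's range is limited). The gripper opens to 85 mm and grips with 20 to 120 N. Pads are 22 mm wide; open, the fingers measure 114 mm over their backs; the gripper's body (76 mm by 85 mm) begins 54 mm behind the grasp point. The pads swing forward as they close: fully open they stand 13 mm farther back than shut.
Start: joints at [1.192, 0.351, 1.652, -0, 1.139, -0.085], TCP at [0.159, 0.526, 0.231] pointing down, gripper open.
Joint ranges: [-2.75, 2.75], [-0.79, 2.1], [0.01, 2.65], [-1.57, 4.71], [0.07, 3.14], [-2.87, 2.87]. Speed limits (rad/s): [2.22, 2.22, 2.79, 3.14, 3.14, 3.14].

### API

Orientations are given as a 3x3 rotation matrix whose columns are the frame's x, y, z axes.
In Python, from bench import manip gives the robot as it stands. Calls block until the motion is done:
- manip.move_ptp(position, orientation): joint-space move of the TCP to a pose.
- manip.move_l(position, attitude=None, max_speed=0.15): straight line of the TCP; attitude=None keeps the orientation; max_speed is the mean speed in m/s.
- manip.move_j(angles): joint-space move.
- manip.set_gripper(opening, effort=None): opening from 0.0 (shut) to 1.0 (fully open); effort is the grip in N (None keeps the last); returns when the fingers have stopped.
- manip.dwell(seconds).
- manip.inverse_kinematics(position, orientation): joint angles nearest the present ones, or None.
- manip.grab_frame(name): name is "side" or "top"; returns (picture, depth): 384x512x3 uint8, red, green, blue; 384x512 float32, m along the optical axis (not along the pixel's ray), 0 where there is no reading.
- manip.get_calibration(name): a dict with "camera_matrix" (3x3 intrinsics, pixels), "R" (3x3) and "t" (3): a world point X has camera coordinates R X + t. Camera axes: x right, y down, z forward; pixel columns grow to the right and rows downward; lengths in m; the calibration is good to about 2 mm. A picture is of the moment at which its call begins. get_calibration takes no time and is no camera call.
A pose or a line that the arm cannot do raises manip.Unreachable and nothing moves.
- manip.sign_off(): hands the job in; it is judged then, once.
Trained networks look in the newest picture that a camera, given by its name, has taken for a name from the list of things; names that differ only in an ending like _2 or _b are one class to them, and where a whole thing is asked for, a point or a joint stands for the part that bears it (a point fixed in the world has none). Each returns a list of dicts, best first, with "confidence" (0 to 1); they miss things now and then, are a little off and sometimes report something else, mostly with a low value. They report only what shows in the picture. A call takes as long as a camera call.
- manip.look_for(camera, name): "at" ([x, y, z] in m, in world coordinates, good to about 4 mm: the middle of the surface that is visible of it).
Readings, each from a call of its own:
- manip.current_time(): time.
- manip.current_qpos(): joint angles.
- manip.current_joint_vel(): joint speeds.
- manip.current_joint_torque(): joint torques, N m.
- manip.current_ee_pos(): TCP position.
- manip.current_tcp_rot(): TCP orientation.
- manip.current_force(): force on the tool from outside, world axes, zero at the start.
- manip.current_ft_torque(): the same for the moment, N m.
- manip.current_grip_width(): opening from 0.0 (shut) to 1.0 (fully open).
- manip.current_grip_force(): force on a finger pad.
Only numpy, scipy, OpenCV 4.12 (cv2) and the standard library are available. Lean on these libraries where they do the work, as an engineer would, in place of code of your own. Each camera call takes 0.05 s, during which the arm holds its last target. There are 200 camera calls.

### The job

A colleague is about to pick glowing colonies from the petri dish on the blue-light viewer. First, with the amber hood still down, dim the light: bring the dimmer lever to the quarter-light mark, the first mark up from its off end, which is the end nearest the robot. Then lift the amber hood to 50 degrees open - room for a hand, and still a screen for the eyes - and finish while holding it there, because it has no stay and drops shut by itself; do not let it drop, and leave the dish and everything else on the bench where it stands.

Things in the scene. Friction and masses are not known exactly. Their poses are not given: they have to be found in the camera images.
- viewer: the blue-light viewer, fixed to the bench: white housing 230 (x) x 300 (y) x 60 mm, lit window on its right, grey control deck on its left. Origin at the centre of its underside on the bench; x points from its front (robot side) to its back, y to its left, z up. The window is centred at (-5, -40) mm of this frame, its surface at z = 62 mm. Yaw within 0.2 rad of zero
- hood_hinge (a point): middle of the hood's hinge axis, at (92, -40, 66) mm of the viewer's frame; the axis runs along the viewer's y
- hood (a joint): opening angle of the amber hood, rad: 0 shut, 0.873 is 50 degrees, stop at 1.2. The hood is a clear amber tray turned upside down, 190 (x) x 210 (y) x 29 mm, about 0.35 kg (it varies), hinged along its back edge; it swings up and back, almost without friction, and falls shut from every angle
- hood_bar (a point): middle of the black pull handle's bar on top of the hood: round, 12 mm thick, 100 mm long along the viewer's y, on a post at each end, 29 mm clear of the hood. When shut it is 165 mm in front of the hinge axis and 61 mm above it (viewer's frame (-73, -40, 127) mm); it turns with the hood, and can turn between finger pads. The hood's front edge is 25 mm in front of it, its top at z = 92 mm
- dimmer (a joint): angle of the dimmer lever, rad: 0 is the off end, leaning 45 degrees to the front (to the robot); 0.785 upright; 1.571 the full-light end, leaning 45 degrees to the back. White marks on its arched quadrant at 0, 0.393 (quarter light), 0.785, 1.178, 1.571. Starts bright, between 0.95 and 1.5, stays where it is left, needs about 2 N at the knob
- dimmer_pivot (a point): middle of the lever's hinge axis, at (0, 110, 52) mm of the viewer's frame; the axis runs along the viewer's y. A black arch of 28 mm radius and 46 mm width stands round it
- dimmer_knob (a point): middle of the lever's knob, 66 mm from the pivot: a black cylinder 16 mm in diameter and 24 mm long along the viewer's y, on a steel rod 7 mm in diameter. The hood's left side is 45 mm to the right of its middle
- dish: the petri dish on the lit window under the hood, loose, 91 mm in diameter, 16 mm high; origin at the centre of its underside
- spare_dish: a second petri dish on the bench in front of the viewer, loose, 91 mm in diameter, 16 mm high; bystander, origin at the centre of its underside
- vial: a small capped vial standing right of the viewer, loose, 26 mm in diameter, 58 mm high; bystander, origin at the centre of its underside
- timer: a flat bench timer, loose, 64 x 72 x 19 mm, in front of the viewer on the right; bystander, origin at the centre of its underside
- pipette: a pipette lying right of the viewer, loose, 267 x 44 x 26 mm; bystander, origin at the centre of its underside

How it is judged:
By the outcome, as a careful person would: the job done as asked, in the order asked, and still so for the second after the job is handed in, while the arm keeps its last pose, push and grip.
It also fails if it takes over 54 s, if anything falls off the work surface, if the arm or the gripper's body presses on something with over 40 N, if the wrist force passes 120 N, or if a joint passes its speed limit or range.

## Working session

There is one attempt and no reset: what is moved stays moved. The work goes in short steps, each a Python script; the robot and the scene stay as the last script left them, time stands still between calls to the robot, and variables do not carry over. Pictures are saved under pics/ and viewed, at most 10 in all, crops included, and the job is handed in when it is done.

```bash
mkdir -p pics; ls; python3 - <<'E'
from bench import manip
import cv2, numpy as np
for c in("side","top"):
    p,d=manip.grab_frame(c); cv2.imwrite(f"pics/{c}0.png",p[:,:,::-1]); np.savez(f"{c}0.npz",p=p,d=d)
    k=manip.get_calibration(c); print(c,k["R"].round(3).tolist(),k["t"].round(3),k["camera_matrix"].round(1).tolist())
    for n in("viewer","hood_bar","hood","dimmer_knob","dimmer","dish","spare_dish","vial","timer","pipette"):
        r=manip.look_for(c,n); print(n,[(np.round(x["at"],3).tolist(),round(x["confidence"],2)) for x in r[:2]])
print(manip.current_time(), manip.current_tcp_rot().round(3) )
E
```

```text
pics
side [[0.939, -0.345, 0.005], [-0.121, -0.343, -0.932], [0.323, 0.874, -0.364]] [-0.483  0.148  0.976] [[399.1, 0.0, 256.5], [0.0, 399.1, 192.4], [0.0, 0.0, 1.0]]
viewer [([0.503, -0.141, 0.078], 0.76)]
hood_bar [([0.518, -0.101, 0.089], 0.66)]
hood [([0.515, -0.104, 0.091], 0.93)]
dimmer_knob [([0.44, -0.314, 0.032], 0.49), ([0.55, 0.095, 0.109], 0.48)]
dimmer [([0.552, 0.094, 0.114], 0.55)]
dish []
spare_dish [([0.299, 0.206, 0.017], 0.72)]
vial [([0.444, -0.316, 0.036], 0.72)]
timer [([0.302, -0.267, 0.014], 0.9), ([0.302, 0.207, 0.018], 0.71)]
pipette [([0.481, -0.372, 0.016], 0.88)]
top [[0.023, -1.0, -0.01], [-0.989, -0.021, -0.147], [0.146, 0.014, -0.989]] [-0.076  0.485  1.125] [[421.1, 0.0, 250.3], [0.0, 421.1, 192.6], [0.0, 0.0, 1.0]]
viewer [([0.525, -0.017, 0.095], 0.56)]
hood_bar [([0.53, -0.054, 0.091], 0.59)]
hood [([0.53, -0.053, 0.091], 0.95)]
dimmer_knob [([0.556, 0.096, 0.121], 0.41)]
dimmer [([0.557, 0.091, 0.118], 0.43)]
dish []
spare_dish [([0.3, 0.221, 0.017], 0.97)]
vial [([0.44, -0.304, 0.047], 0.46), ([0.525, -0.014, 0.09], 0.44)]
timer [([0.307, -0.253, 0.015], 0.93)]
pipette []
1.1 [[-0.957  0.29   0.   ]
 [ 0.29   0.957 -0.   ]
 [-0.    -0.    -1.   ]]
```

View pics/side0.png

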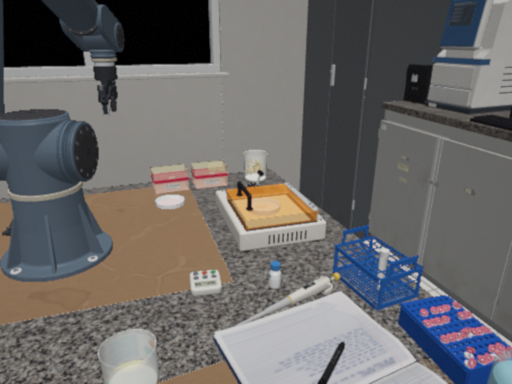

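View pics/top0.png

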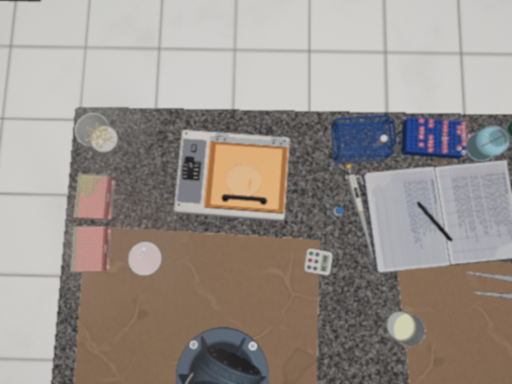

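The side view shows the viewer with the hood shut and the bar at about (245,195). In the top view the housing corners are near (183,130), (290,137), (286,218) and (176,211), with the bar at (245,199) and the lever at (190,170). Next I fit the pose from depth.

```bash
cat > h.py <<'E'
from bench import manip
import cv2, numpy as np
def cloud(c,d):
    k=manip.get_calibration(c);K=k["camera_matrix"];v,u=np.mgrid[:384,:512]
    P=np.stack([(u-K[0,2])/K[0,0]*d,(v-K[1,2])/K[1,1]*d,d],-1)
    return (P-k["t"])@k["R"]
E
python3 - <<'E'
from h import *
for c in("top","side"):
    z=np.load(c+"0.npz");X=cloud(c,z["d"]);ok=z["d"]>0
    m=ok&(X[...,2]>.045)&(X[...,2]<.075 if c=="side" else X[...,2]<.2)&(abs(X[...,0]-.53)<.2)&(abs(X[...,1]+.02)<.22)
    n,l,s,_=cv2.connectedComponentsWithStats(m.astype(np.uint8)); b=1+np.argmax(s[1:,4]); m=l==b
    print(c,s[b],cv2.minAreaRect((X[m][:,:2]*1000).astype(np.float32)))
    m=ok&(abs(X[...,0]-.53)<.2)&(abs(X[...,1]+.02)<.2)
    for nm,q in(("bar",m&(X[...,2]>.115)&(X[...,1]<.05)),("knob",m&(X[...,2]>.09)&(X[...,1]>.06))):
        Q=X[q];print(nm,len(Q),Q.mean(0).round(4),Q.min(0).round(3),Q.max(0).round(3))
        if nm=="knob":print(Q[Q[:,2].argsort()[::-1]].round(3)[:30].tolist())
        elif len(Q)>5: print(cv2.fitLine((Q[:,:2]).astype(np.float32),cv2.DIST_HUBER,0,.001,.001).ravel())
z=np.load("top0.npz");cv2.imwrite("pics/c1.png",cv2.resize(z["p"][120:225,165:300,::-1],None,fx=5,fy=5,interpolation=2))
E
```

```text
top [ 174  130  116   91 9076] ((535.0631713867188, -14.738815307617188), (301.01751708984375, 230.63970947265625), 86.89796447753906)
bar 205 [ 0.4593 -0.051   0.1321] [ 0.451 -0.104  0.115] [0.468 0.005 0.138]
[ 0.0548791   0.998493    0.45931923 -0.05099156]
knob 66 [0.5575 0.0931 0.1189] [0.548 0.082 0.091] [0.567 0.104 0.128]
[[0.562, 0.088, 0.128], [0.554, 0.103, 0.126], [0.557, 0.09, 0.126], [0.563, 0.099, 0.126], [0.56, 0.083, 0.125], [0.563, 0.104, 0.125], [0.558, 0.085, 0.125], [0.56, 0.093, 0.125], [0.56, 0.096, 0.125], [0.558, 0.083, 0.125], [0.56, 0.086, 0.125], [0.56, 0.091, 0.124], [0.563, 0.086, 0.124], [0.561, 0.088, 0.124], [0.558, 0.099, 0.124], [0.555, 0.098, 0.124], [0.563, 0.094, 0.124], [0.563, 0.091, 0.124], [0.56, 0.099, 0.124], [0.558, 0.088, 0.124], [0.563, 0.101, 0.124], [0.558, 0.096, 0.124], [0.566, 0.104, 0.123], [0.553, 0.086, 0.123], [0.556, 0.083, 0.123], [0.558, 0.101, 0.123], [0.563, 0.096, 0.123], [0.553, 0.083, 0.122], [0.558, 0.094, 0.122], [0.556, 0.088, 0.122]]
side [ 215  190  111   49 1476] ((533.154296875, -17.955810546875), (298.9470825195
[... 225 characters left out ...]
0.567 0.105 0.123]
[[0.558, 0.096, 0.123], [0.563, 0.085, 0.123], [0.561, 0.097, 0.122], [0.555, 0.08, 0.122], [0.561, 0.088, 0.122], [0.559, 0.09, 0.122], [0.556, 0.091, 0.122], [0.565, 0.099, 0.121], [0.565, 0.081, 0.121], [0.558, 0.105, 0.12], [0.56, 0.085, 0.12], [0.555, 0.097, 0.12], [0.563, 0.084, 0.12], [0.555, 0.087, 0.12], [0.555, 0.081, 0.119], [0.554, 0.093, 0.118], [0.554, 0.104, 0.118], [0.559, 0.083, 0.117], [0.551, 0.087, 0.117], [0.554, 0.087, 0.117], [0.563, 0.084, 0.117], [0.567, 0.086, 0.116], [0.555, 0.081, 0.115], [0.559, 0.082, 0.115], [0.554, 0.085, 0.114], [0.554, 0.104, 0.114], [0.566, 0.085, 0.113], [0.564, 0.086, 0.113], [0.564, 0.08, 0.112], [0.556, 0.083, 0.112]]
```

View pics/c1.png

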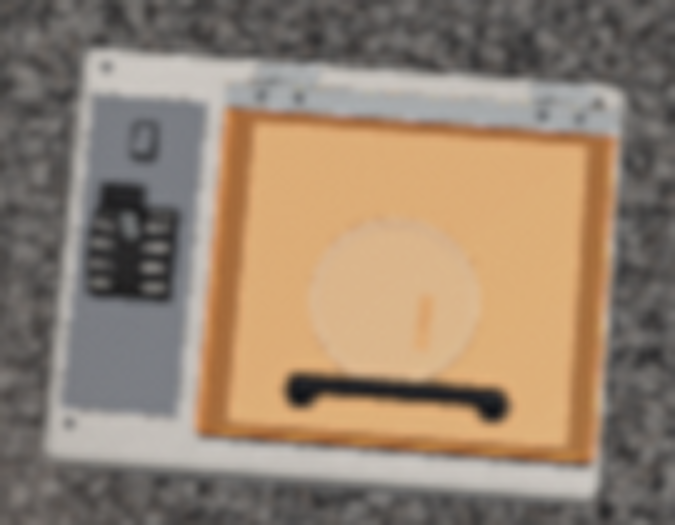

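The crop shows a shut hood with the dish beneath it, the lever just behind the upright position, and a clear bar. All the measurements agree on viewer x≈0.534, y≈-0.0155, yaw≈-0.052, and dimmer ≈1.08. Dimmer first, with the tool turning with the lever.

```bash
cat >> h.py <<'E'
YAW=-.052; C,S=np.cos(YAW),np.sin(YAW); RV=np.array([[C,-S,0],[S,C,0],[0,0,1]]); T=np.array([.534,-.0155,0])
def W(p): return T+RV@np.array(p)
def tool(b,sgn=1):
    "tool z opposite to direction leaning b to viewer +x; y closes in the viewer xz plane"
    z=np.array([-np.sin(b),0,-np.cos(b)]); y=sgn*np.array([np.cos(b),0,-np.sin(b)])
    return RV@np.stack([np.cross(y,z),y,z],1)
def knob(a,off=0):  # TCP with grasp point on the knob at dimmer angle a, off = back along the tool
    b=a-np.pi/4; return W(np.array([0,.110,.052])+(.066-.019+off)*np.array([np.sin(b),0,np.cos(b)])),tool(b,SG)
def bar(h,off=0,f=.4):  # TCP at hood angle h, tool tilt f*h
    r,g=np.hypot(.165,.061),np.arctan2(.061,.165)+h; b=f*h
    p=np.array([.092-r*np.cos(g),-.04,.066+r*np.sin(g)])
    return W(p+(off-.019)*np.array([np.sin(b),0,np.cos(b)])),tool(b,SG)
SG=1
E
python3 - <<'E'
import h
from h import *
for s in(1,-1):
    h.SG=s
    for n,q in(("k0",knob(1.08,.08)),("k1",knob(.393)),("b0",bar(0,.08)),("b1",bar(.873))):
        r=manip.inverse_kinematics(*q);print(s,n,None if r is None else np.round(r,2),q[0].round(3))
E
```

```text
1 k0 [0.06 0.62 1.41 0.03 1.41 0.11] [0.577 0.092 0.174]
1 k1 [ 0.13  0.4   2.07 -0.24  0.29  0.39] [0.522 0.095 0.095]
1 b0 [-0.21  0.25  1.92 -0.    0.98 -0.16] [ 0.459 -0.052  0.188]
1 b1 [-0.17  0.57  1.4  -0.04  1.52 -0.11] [ 0.558 -0.057  0.214]
-1 k0 None [0.577 0.092 0.174]
-1 k1 [ 0.13  0.4   2.07 -0.24  0.29 -2.75] [0.522 0.095 0.095]
-1 b0 None [ 0.459 -0.052  0.188]
-1 b1 None [ 0.558 -0.057  0.214]
```

```bash
python3 - <<'E'
from h import *
a=1.08
manip.set_gripper(.6,30)
manip.move_ptp(*knob(a,.08))
manip.move_l(*knob(a),max_speed=.1)
print(manip.current_force().round(1))
manip.set_gripper(0.0,30)
print("grip",manip.current_grip_width(),manip.current_grip_force(),manip.current_force().round(1),manip.current_time())
for x in np.linspace(a,.393,7)[1:]:
    manip.move_l(*knob(x),max_speed=.05); print(manip.current_force().round(1),manip.current_grip_width())
print(manip.current_ee_pos()-knob(.393)[0],manip.current_time())
p,d=manip.grab_frame("side");np.savez("side1.npz",p=p,d=d);cv2.imwrite("pics/s1.png",cv2.resize(p[140:260,190:350,::-1],None,fx=5,fy=5,interpolation=2))
E
```

```text
[ 0.6  0.1 -0.3]
grip 0.1713319649967021 29.205698668956757 [1.  0.2 4. ] 5.075
[ 0.1 -0.9  1.3] 0.17525133195046183
[-0.1  0.5  1.4] 0.1742818678505625
[ 1.5 -0.4  3.2] 0.1748053963191347
[-0.   1.2  2.9] 0.17239171956082608
[-0.2  1.5  2.4] 0.17309026019545545
[ 0.5  3.5 -1.4] 0.17223889306806275
[ 1.52638015e-04  2.65516398e-05 -4.27872017e-04] 6.7333
```

View pics/s1.png

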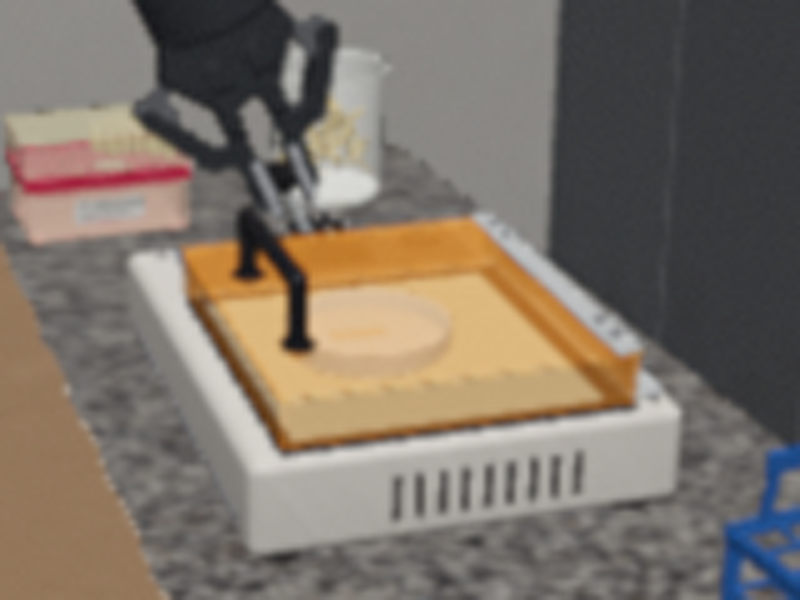

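The knob is held between the pads at crop pixel (285,175) and has been brought forward. Next I release it, back off along the lever, and measure it with both cameras.

```bash
python3 - <<'E'
from h import *
manip.set_gripper(.5,30)
manip.move_l(*knob(.393,.08),max_speed=.12)
manip.move_ptp(*bar(0,.13))
print(manip.current_time())
ims=[]
for c in("side","top"):
    p,d=manip.grab_frame(c);X=cloud(c,d);V=(X-T)@RV
    q=(d>0)&(abs(V[...,0])<.07)&(abs(V[...,1]-.11)<.02)&(V[...,2]>.1)&(V[...,2]<.14)
    Q=V[q];m=Q.mean(0);print(c,len(Q),m.round(4),Q.min(0).round(3),Q.max(0).round(3),np.arctan2(m[0],m[2]-.052)+.785)
    ims.append(p)
cv2.imwrite("pics/t2.png",cv2.resize(ims[1][140:210,165:225,::-1],None,fx=8,fy=8,interpolation=2))
E
```

```text
8.6917
side 34 [-0.0252  0.1045  0.1142] [-0.032  0.096  0.105] [-0.016  0.12   0.121] 0.4003222669934316
top 43 [-0.0255  0.1135  0.1195] [-0.033  0.104  0.114] [-0.017  0.123  0.124] 0.4232411210154732
```

View pics/t2.png

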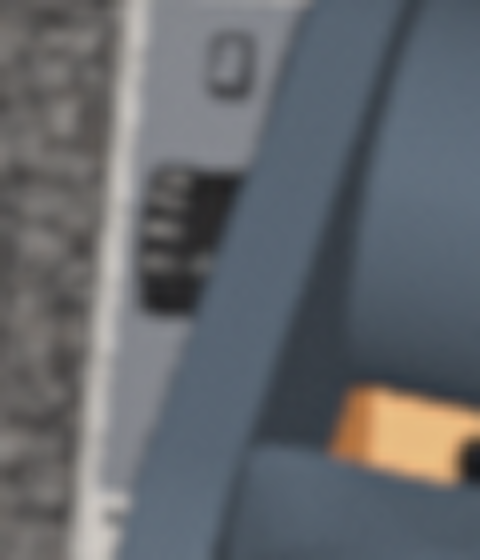

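Knob x in the viewer frame is -25.3 mm in both views, which matches 0.39 rad; the crop shows the lever resting at the first marks, partly hidden by the arm. Now the hood.

```bash
python3 - <<'E'
from h import *
manip.move_l(*bar(0),max_speed=.1)
print(manip.current_force().round(1))
manip.set_gripper(0.0,50)
print("grip",manip.current_grip_width(),manip.current_grip_force(),manip.current_force().round(1),manip.current_time())
for x in np.linspace(0,.873,11)[1:]:
    manip.move_l(*bar(x),max_speed=.05); print(manip.current_force().round(1),round(manip.current_grip_width(),3))
manip.dwell(.3)
print(manip.current_ee_pos()-bar(.873)[0],manip.current_time())
for c in("side","top"):
    p,d=manip.grab_frame(c);np.savez(c+"3.npz",p=p,d=d)
    if c=="side":cv2.imwrite("pics/s3.png",cv2.resize(p[100:260,190:350,::-1],None,fx=3.7,fy=3.7,interpolation=2))
    V=(cloud(c,d)-T)@RV
    # hood's visible plane: points far from the gripper, right/left of the bar
    q=(d>0)&(abs(V[...,0])<.12)&(abs(V[...,1]+.04)<.1)&(abs(V[...,1]+.04)>.06)&(V[...,2]>.1)&(V[...,2]<.26)
    Q=V[q];print(c,len(Q))
    if len(Q)>20:
        L=cv2.fitLine(Q[:,[0,2]].astype(np.float32),cv2.DIST_HUBER,0,.001,.001).ravel();print("line angle",np.arctan2(L[1],-L[0]) % np.pi,L)
E
```

```text
[0.7 0.4 0.3]
grip 0.12169370663073832 48.848435282707214 [4.7 0.1 1.7] 10.6333
[ 7.9 -0.6 -6.6] 0.126
[ 7.3 -0.6 -7. ] 0.117
[ 5.7 -2.  -9.4] 0.12
[ 1.8 -1.9 -6. ] 0.122
[-3.  -2.8  0.4] 0.114
[-6.7 -2.7  4.1] 0.122
[-8.1 -3.   7. ] 0.119
[-11.   -3.6  10. ] 0.121
[-10.3  -3.   12.7] 0.12
[-9.6 -3.6 17.3] 0.121
[-0.00104863 -0.00027969  0.00163251] 15.4333
side 160
line angle 2.4314039 [ 0.75823885  0.6519769  -0.02000946  0.21800525]
top 684
line angle 0.81959915 [ 0.68251425 -0.7308723   0.04105144  0.16337837]
```

View pics/s3.png

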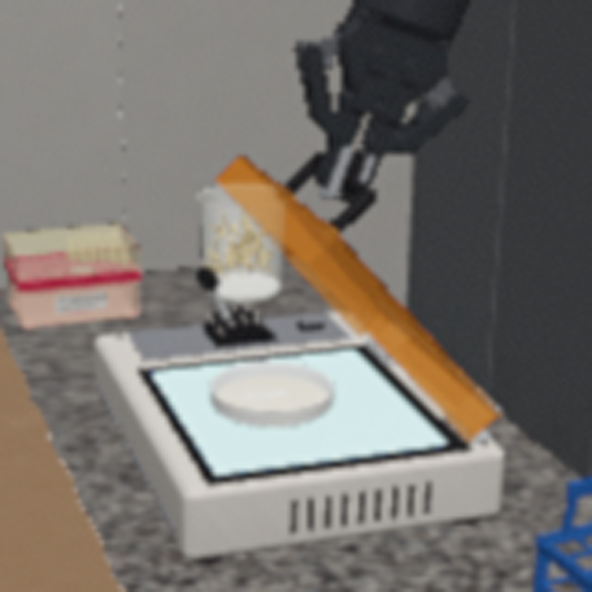

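The hood is up, the dish has not moved, and the lever knob leans to the front at (205,278). The arm is straining by about 20 N radially, so I measure the true hood angle from depth before relaxing it.

```bash
cat > ang.py <<'E'
from h import *
def ang(c,d):
    V=(cloud(c,d)-T)@RV
    q=(d>0)&(abs(V[...,0])<.12)&(abs(V[...,1]+.04)<.098)&(abs(V[...,1]+.04)>.058)&(V[...,2]>.085)&(V[...,2]<.26)
    A=V[q][:,[0,2]];Q=A
    g=np.random.default_rng(0);best=None
    for _ in range(500):
        a,b=A[g.choice(len(A),2,False)];t=b-a
        if np.hypot(*t)<.03:continue
        n=np.array([-t[1],t[0]])/np.hypot(*t);i=abs((A-a)@n)<.003
        if best is None or i.sum()>best.sum():best=i
    Q=A[best];L=cv2.fitLine(Q.astype(np.float32),cv2.DIST_L2,0,.001,.001).ravel()
    t=L[:2]*(-1 if L[0]>0 else 1);n=np.array([t[1],-t[0]]) # up-back normal
    return np.arctan2(t[1],-t[0]),(np.array([.092,.066])-L[2:])@-n,len(Q),len(A),Q.min(0),Q.max(0)
E
python3 - <<'E'
from ang import *
for n in(0,3):
    for c in("side","top"): print(n,c,ang(c,np.load(f"{c}{n}.npz")["d"]))
E
```

```text
0 side (np.float32(-0.0056660227), np.float64(0.026014847043572858), 790, 794, array([-0.0964874,  0.087602 ]), array([0.09680962, 0.09573387]))
0 top (np.float32(-0.003814235), np.float64(0.0274213510547932), 1862, 2170, array([-0.09701479,  0.09003201]), array([0.09482958, 0.09634476]))
3 side (np.float32(0.8007947), np.float64(0.028981597293179173), 35, 151, array([-0.02046585,  0.09321128]), array([0.10567285, 0.22290984]))
3 top (np.float32(0.84930515), np.float64(0.02768203933443008), 583, 742, array([-0.01634783,  0.08601089]), array([0.1129396 , 0.22927662]))
```

The clean fit (top camera) gives 0.853 rad with the shut-hood bias removed, about 1° short. I trim by +0.02 rad and relax the radial strain.

```bash
python3 - <<'E'
from ang import *
def go(h,rad):
    p,R=bar(h); g=np.arctan2(.061,.165)+h
    manip.move_l(p+RV@np.array([-rad*np.cos(g),0,rad*np.sin(g)]),R,max_speed=.03); manip.dwell(.3)
    print(h,rad,manip.current_force().round(1),(manip.current_ee_pos()-p).round(4))
go(.883,.0015);go(.893,.0025)
for _ in range(3):
    _,d=manip.grab_frame("top");a=ang("top",d);print(a[:4])
_,d=manip.grab_frame("side");print(ang("side",d)[:4])
print(manip.current_grip_width(),manip.current_time())
E
```

```text
0.883 0.0015 [-5.2 -4.   7.3] [-0.0008 -0.0003  0.0021]
0.893 0.0025 [-2.4 -5.  -0.8] [-0.0009 -0.0003  0.0022]
(np.float32(0.86876184), np.float64(0.027805780154805122), 558, 715)
(np.float32(0.86600506), np.float64(0.027963378177826154), 562, 720)
(np.float32(0.868194), np.float64(0.02784625204559748), 561, 721)
(np.float32(0.8479008), np.float64(0.0280734909515145), 33, 144)
0.11886453574355911 16.8333
```

```bash
python3 - <<'E'
from h import *
p,d=manip.grab_frame("side");V=(cloud("side",d)-T)@RV
q=(d>0)&(abs(V[...,0])<.07)&(abs(V[...,1]-.11)<.02)&(V[...,2]>.1)&(V[...,2]<.14)
m=V[q].mean(0);print(m,np.arctan2(m[0],m[2]-.052)+.785)
if abs(m[0]+.0253)<.004: manip.sign_off();print("done",manip.current_time())
E
```

```text
[-0.02528407  0.10413434  0.11434327] 0.399707867057453
the job is handed in; nothing more can be done
the job is handed in; nothing more can be done
```

I set the dimmer to the quarter-light mark with the hood down (measured about 0.40 rad, target 0.393), then lifted the hood to about 0.872 rad (50°) and handed in at about 17 s still holding it; in the side view after the lift the dish was on the window and nothing looked disturbed, though I didn't re-measure the bystanders.

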